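# Zero and pin the scoring-height dial before a blade change

### The job

The scoring blade is about to be changed. Turn the scoring-height knob on the sloping plate anticlockwise until its drilled ear stands right up against the zero stop, then pull the T-handled detent pin out of its holder block and push it through the ear into the bush beneath it until its collar sits fully home, so that the dial is locked; let go of it. Do not touch the scoring blade, and leave the can, the wrench and the spare flange where they are.

Things in the scene. Friction and masses are not known exactly. Their poses are not given: they have to be found in the camera images.
- scoring_unit: Fixed scoring-saw unit; grey base plate, 10 mm thick, from -125 to +125 mm in x, -130 to +130 mm in y, then on to y = +325 mm (x from -30 mm) under the scoring blade. Origin on the bed straight below the dial plate's centre, z up. The dial plate's low edge faces the unit's -x, the robot's side. A thin sheet guard 95 mm high stands at y = +131 mm, x -10 to +100 mm.
- dial_plate: Fixed sloping aluminium plate, 196 x 206 mm, on the unit. Origin in the middle of its upper face, 110 mm above the bed, on the dial's axis z, which leans 25 degrees from vertical towards the unit's -x; x points up the slope, y left. Zero stop: steel block at x 22 to 34, y -79 to -53 mm, 50 mm high. Bush: 36 mm square, 34 mm high, centred at y -66 mm.
- dial (a joint): Turn of the dial (rad): 0 at the zero stop (hard), at most 4.6; grows clockwise seen looking down on the plate, so it is reset by turning anticlockwise. Steady friction of about 0.12 N m; it stays where it is left. It also raises the scoring blade 5 mm per rad.
- dial_grip (a point): Point on the dial's axis, 70 mm above the plate, in the knob's black bar grip: 64 mm long, 16 mm thick, from 48 to 82 mm above the plate. Axes turn with the dial: z away from the plate, the bar along y, the ear at the -y side. Under the bar is a steel disc of radius 44 mm, its top 48 mm above the plate.
- ear_hole (a point): Centre of the mouth, at the top face, of the 14.5 mm hole through the dial's ear (40 mm square, 12 mm thick, 66 mm from the dial's axis, top 48 mm above the plate). Axes as dial_grip.
- lock_hole (a point): Fixed point on the axis of the bush's 14.5 mm hole (34 mm deep, square to the plate), at the level of the ear's top face, 48 mm above the plate: the ear's hole comes here with the dial at zero, and the pin's origin when the pin is home. Axes as dial_plate.
- pin: Loose steel detent pin, 80 mm long. Origin at the centre of the underside of its collar (22 mm across, 6 mm thick); z towards the handle. The 12 mm shank goes 46 mm below, its last 8 mm tapering to a 6 mm nose; detent groove at 34 mm. T handle: bar 52 mm along x, 14 mm thick in y, z = 18 to 34 mm, on a 14 mm neck. Starts upright in the holder, collar on the block.
- pin_holder: Fixed holder: base plate 80 x 80 x 8 mm with a 40 mm square steel block, top 56 mm above the bed, bored 14.5 mm from above. Origin at the middle of the underside. In holder and bush two spring balls snap into the pin's groove: about 10 N to pull the pin out; pushed in it needs under 5 N, and the balls draw it in over the last 3 mm.
- scoring_blade: Scoring blade, 160 mm across, 4 mm thick, upright and facing the robot at the left of the unit, with its arbor and carriage. Origin at the blade's centre, x along the arbor, z up. The arbor nut stands out 28 mm to -x. A fixed grey extraction hood covers it from above: top 261 mm above the bed, unit's x -3 to +93 mm, y 160 to 290 mm.
- can: Loose can of resin remover, 60 mm across, 150 mm high, standing. Origin at the centre of its underside.
- wrench: Loose arbor wrench, 190 mm long, lying flat along its x. Origin on its underside at the middle.
- flange: Loose spare blade flange, a steel ring 72 mm across, 16 mm high, lying flat. Origin at the centre of its underside.
Things that resemble listed ones, but are neither listed nor needed, are in the scene too. What is shaped like the pin but green, red or yellow is not meant.

How it is judged:
On the way, in this order (a step that is already met when the one before it is completed fails the run):
1. the dial is turned back to its zero stop (value of joint dial below 0.05 rad), for 0.2 s.
2. the pin is pushed through the ear into the bush, collar home (distance between pin and lock_hole below 0.004 m and angle between the z axis of pin and the z axis of dial_plate, either way round below 0.12 rad), for 0.2 s.
At the end, for the whole second after the job is handed in: The dial stands within 0.05 rad of its zero stop, the pin is through the ear and the bush with its collar home (its origin within 4 mm of the lock point, its axis within 0.12 rad of the dial's), at rest and let go (all of step 2 and value of joint dial below 0.05 rad and linear speed of pin below 0.01 m/s); the robot touches nothing.
It fails at once if the scoring blade is touched (over 2 N) (contact force between anything else and scoring_blade above 2 N).
It fails at once if the can, the wrench or the spare flange is moved by more than 20 mm (distance of any of can, wrench, flange from where it was at the start of the episode above 0.02 m).
It also fails if it takes over 72 s, if anything falls off the work surface, if the arm or the gripper's body presses on something with over 40 N, if the wrist force passes 120 N, or if a joint passes its speed limit or range.

### The arm

A 6-joint arm with a two-finger parallel gripper is mounted at the origin on the work surface. World frame = base frame: x ahead of the robot, y to its left, z up, the work surface at z = 0. Lengths are in m, angles in rad, forces in N, time in s.
With the tool pointing down it reaches from about 0.275 to 0.825 m from the base axis. Payload 4.9 kg.
Tool frame: the origin (TCP) lies midway between the tips of the shut fingers; the grasp point (between the pads) lies 19 mm behind it (bot.grip_depth is the distance from the TCP to the grasp point, in m); z points along the fingers, y is the line along which they close (so a half turn about z gives the same grasp; the last joint's range is limited). The gripper opens to 85 mm and grips with 20 to 120 N. Pads are 22 mm wide; open, the fingers measure 114 mm over their backs; the gripper's body (76 mm by 85 mm) begins 54 mm behind the grasp point. The pads swing forward as they close: fully open they stand 13 mm farther back than shut.
Start: joints at [0.974, 0.326, -0.193, 1.052, 0, 1.437], TCP at [0.246, 0.492, 0.231] pointing down, gripper open.
Joint ranges: [-2.65, 2.65], [-0.97, 1.79], [-1.3, 1.35], [-1.93, 2.1], [-1.47, 1.37], [-3.14, 3.14]. Speed limits (rad/s): [2.57, 2.57, 3.14, 3.14, 3.14, 3.14].

### API

Orientations are given as a unit quaternion [w, x, y, z].
In Python, from cell import bot gives the robot as it stands. Calls block until the motion is done:
- bot.move_pose(position, orientation): joint-space move of the TCP to a pose.
- bot.move_linear(position, speed=0.15, rotation=None, until_force=None): straight line of the TCP; rotation=None keeps the orientation; speed is the mean speed in m/s. With until_force (N) it stops when the force on the tool has changed by that much, and returns True; else False.
- bot.goto_joints(angles): joint-space move.
- bot.set_gripper(opening, grasp_force=None): opening from 0.0 (shut) to 1.0 (fully open); grasp_force is the grip in N (None keeps the last); returns when the fingers have stopped.
- bot.wait(seconds).
- bot.solve_ik(position, orientation): joint angles nearest the present ones, or None.
- bot.camera(name): name is "side" or "top"; returns the picture (480x640x3 uint8, red, green, blue); there is no depth.
- bot.calibration(name): a dict with "mtx" (3x3 intrinsics, pixels), "k1" (the pictures are not rectified: a ray, as slopes to the right and down, at radius r is drawn at 1 + k1 r^2 times it, then the intrinsics apply), "extrinsics" (4x4, takes a point from world to camera coordinates). Camera axes: x right, y down, z forward; pixel columns grow to the right and rows downward; lengths in m; the calibration is good to about 2 mm. A picture is of the moment at which its call begins. calibration takes no time and is no camera call.
A pose or a line that the arm cannot do raises bot.PlanningError and nothing moves.
- bot.close_job(): hands the job in; it is judged then, once.
Trained networks look in the newest picture that a camera, given by its name, has taken for a name from the list of things; names that differ only in an ending like _2 or _b are one class to them, and where a whole thing is asked for, a point or a joint stands for the part that bears it (a point fixed in the world has none). Each returns a list of dicts, best first, with "confidence" (0 to 1); they miss things now and then, are a little off and sometimes report something else, mostly with a low value. They report only what shows in the picture. A call takes as long as a camera call. They do not tell look-alikes from the thing itself.
- bot.search_frame(camera, thing): "bbox" ([left, top, width, height] in pixels, round what is visible of it).
Readings, each from a call of its own:
- bot.read_clock(): time.
- bot.read_joint_positions(): joint angles.
- bot.read_joint_vel(): joint speeds.
- bot.read_joint_efforts(): joint torques, N m.
- bot.read_position(): TCP position.
- bot.read_tool_rot(): TCP orientation.
- bot.read_ft_force(): force on the tool from outside, world axes, zero at the start.
- bot.read_moment(): the same for the moment, N m.
- bot.read_gripper_width(): opening from 0.0 (shut) to 1.0 (fully open).
- bot.read_finger_force(): force on a finger pad.
Only numpy, scipy, OpenCV 4.12 (cv2) and the standard library are available. Lean on these libraries where they do the work, as an engineer would, in place of code of your own. Each camera call takes 0.05 s, during which the arm holds its last target. There are 200 camera calls.

## Working session

There is one attempt and no reset: what is moved stays moved. The work goes in short steps, each a Python script; the robot and the scene stay as the last script left them, time stands still between calls to the robot, and variables do not carry over. Pictures are saved under pics/ and viewed, at most 10 in all, crops included, and the job is handed in when it is done.

```bash
ls; mkdir -p pics; python3 - <<'E'
from cell import bot
import cv2
for n in ("top","side"):
    im=bot.camera(n); cv2.imwrite(f"pics/{n}0.png",im[:,:,::-1])
    c=bot.calibration(n); print(n,c)
    for t in ("pin","pin_holder","dial","dial_plate","ear_hole","scoring_unit","can","wrench","flange","scoring_blade"):
        print(t,[(d['bbox'],round(d['confidence'],2)) for d in bot.search_frame(n,t)][:5])
print(bot.read_clock())
E
```

```text
pics
top {'mtx': array([[436.60553434,   0.        , 328.2763931 ],
       [  0.        , 436.60553434, 234.47259879],
       [  0.        ,   0.        ,   1.        ]]), 'k1': -0.03153640071766639, 'extrinsics': array([[-0.02214525, -0.99974737,  0.00384596,  0.04803986],
       [-0.98760786,  0.02127818, -0.15549263,  0.50150822],
       [ 0.15537151, -0.00724173, -0.98782957,  0.84086663],
       [ 0.        ,  0.        ,  0.        ,  1.        ]])}
pin [([134.0, 268.4, 26.3, 30.8], 0.9), ([190.9, 272.6, 28.4, 24.4], 0.76), ([192.3, 332.6, 23.4, 23.4], 0.64), ([177.7, 215.6, 19.1, 23.8], 0.53)]
pin_holder [([189.2, 263.9, 48.6, 44.7], 0.77)]
dial [([279.1, 122.7, 49.6, 73.9], 0.8)]
dial_plate [([247.9, 91.8, 114.7, 105.5], 0.87)]
ear_hole [([277.6, 120.2, 45.9, 77.5], 0.95)]
scoring_unit [([116.9, 0.0, 250.5, 222.4], 0.7)]
can [([455.1, 154.3, 52.2, 46.4], 0.78)]
wrench [([356.7, 241.6, 36.1, 90.3], 0.75), ([143.3, 109.4, 89.0, 40.3], 0.64)]
flange [([460.9, 264.7, 39.3, 35.8], 0.92)]
scoring_blade [([142.8, 105.8, 87.2, 44.7], 0.84)]
side {'mtx': array([[457.46505259,   0.    
[... 355 characters left out ...]
  [ 0.        ,  0.        ,  0.        ,  1.        ]])}
pin [([253.1, 350.8, 18.7, 32.3], 0.97), ([185.7, 340.3, 28.5, 30.7], 0.87), ([225.9, 186.6, 56.8, 63.2], 0.73), ([305.5, 401.9, 23.7, 39.4], 0.56), ([204.7, 430.1, 1.7, 5.6], 0.5)]
pin_holder [([236.6, 365.6, 64.6, 57.8], 0.64), ([230.5, 186.2, 48.6, 59.2], 0.62), ([177.7, 168.1, 139.5, 123.8], 0.2)]
dial [([225.2, 185.7, 58.8, 66.8], 0.98)]
dial_plate [([175.1, 169.0, 141.2, 118.5], 0.83)]
ear_hole [([229.0, 188.1, 53.5, 59.3], 0.95)]
scoring_unit [([152.3, 165.6, 179.6, 159.4], 0.62)]
can [([365.9, 144.5, 28.9, 67.8], 0.69)]
wrench [([351.7, 267.6, 87.3, 45.8], 0.96)]
flange [([431.1, 224.2, 33.3, 22.5], 0.85)]
scoring_blade []
1.1
```

View pics/top0.png

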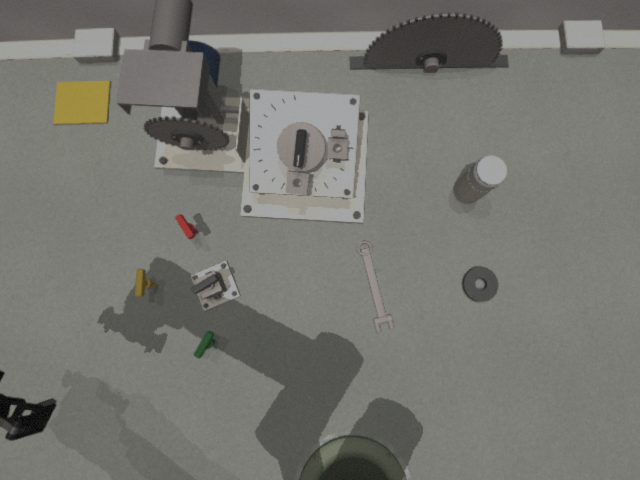

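View pics/side0.png

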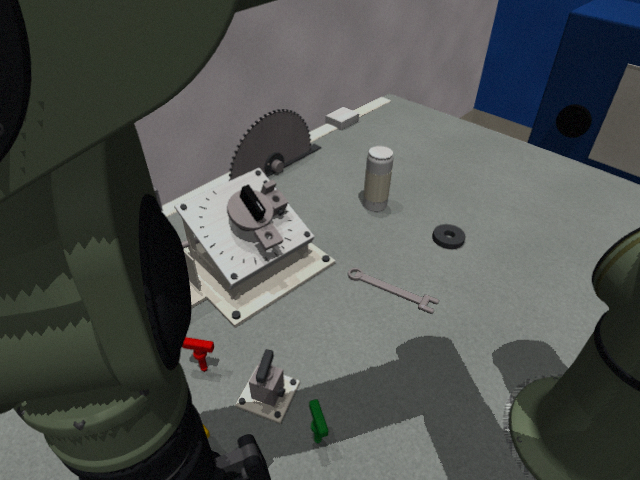

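Candidates for the pin, in the top view: a grey T in the holder block at (205,285), a red one at (186,226), a yellow one at (141,283) and a green one at (205,344). By the description I choose the grey one. The ear is at (297,183) and the stop and bush at (340,145), so the dial stands at about 1.6 rad. I'll check this in close crops.

```bash
python3 - <<'E'
import cv2,numpy as np
def comp(src,a,b,out):
    im=cv2.imread(src)
    def crop(r,s):
        x,y,w,h=r; c=cv2.resize(im[y:y+h,x:x+w],None,fx=s,fy=s,interpolation=cv2.INTER_CUBIC)
        c=cv2.convertScaleAbs(c,alpha=1.2,beta=20)
        for k in range(0,w,10): cv2.line(c,(k*s,0),(k*s,6 if k%50 else 14),(0,0,255),1); 
        for k in range(0,h,10): cv2.line(c,(0,k*s),(6 if k%50 else 14,k*s),(0,0,255),1)
        return c
    A,B=crop(*a),crop(*b)
    H=np.zeros((600,800,3),np.uint8); H[:A.shape[0],:A.shape[1]]=A; H[:B.shape[0],800-B.shape[1]:]=B
    cv2.imwrite(out,H)
comp("pics/top0.png",((235,85,140,140),4),((185,258,60,56),4),"pics/topc.png")
comp("pics/side0.png",((170,160,170,165),3),((230,340,72,85),4),"pics/sidec.png")
E
```

```text
(no output)
```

View pics/topc.png

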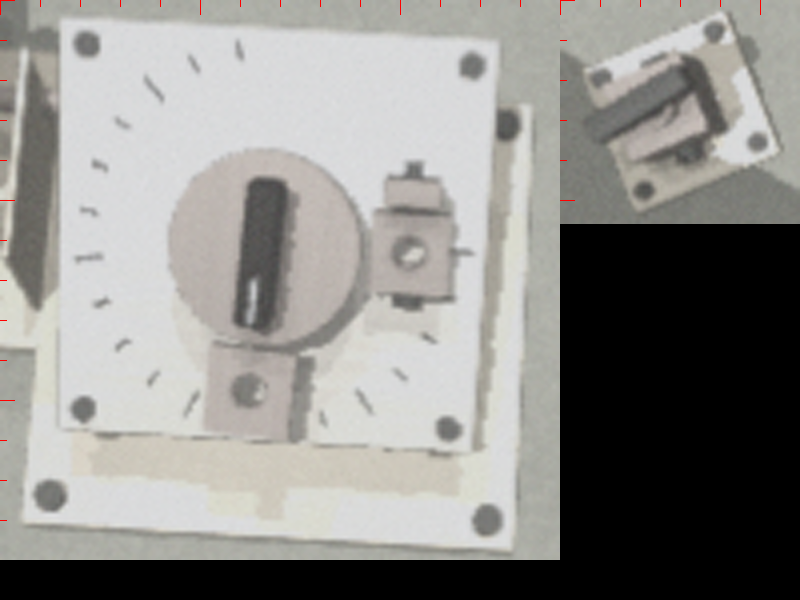

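View pics/sidec.png

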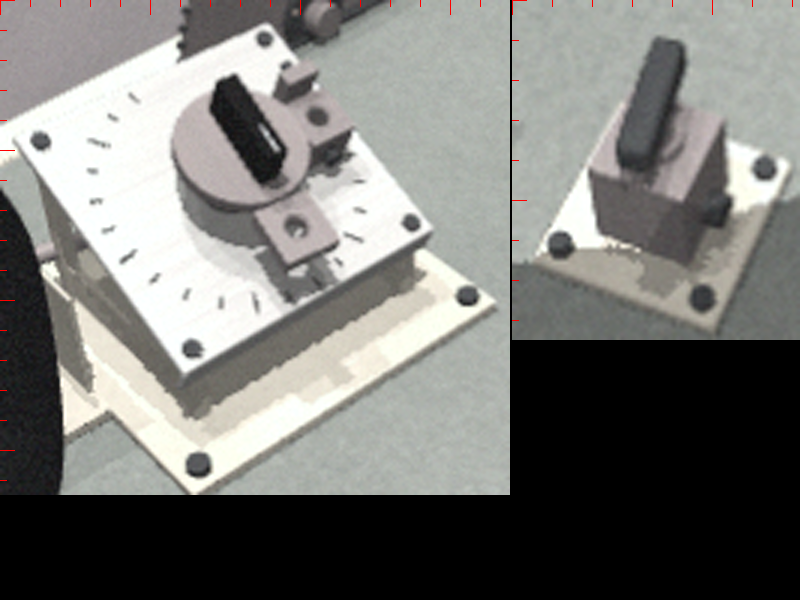

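```bash
cat > geo.py <<'E'
import numpy as np
from scipy.spatial.transform import Rotation as R
from scipy.optimize import least_squares
from cell import bot
cal={n:bot.calibration(n) for n in("top","side")}
def proj(n,P):
    c=cal[n]; p=np.atleast_2d(P)@c["extrinsics"][:3,:3].T+c["extrinsics"][:3,3]
    s=p[:,:2]/p[:,2:]; s=s*(1+c["k1"]*(s**2).sum(1,keepdims=True))
    return s*c["mtx"][0,0]+c["mtx"][:2,2]
T=lambda p,r:(np.asarray(p,float),r)
def plate(u):   # unit pose x,y,yaw -> origin, rotation of dial_plate
    Rz=R.from_euler('z',u[2]); return np.array([u[0],u[1],.11]), Rz*R.from_euler('y',-25,degrees=True)
E
cat > fit.py <<'E'
from geo import *
def px(c,off,s,x0=0): c=np.array(c,float); c[:,0]-=x0; return (c+.5)/s-.5+np.array(off)
base=np.array([[-125,130,10],[-125,-130,10],[125,-130,10]])/1e3
pl=np.array([[98,103,0],[98,-103,0],[-98,-103,0],[-98,103,0]])/1e3
tp=px([(22,522),(513,550),(531,105),(60,17),(499,40),(470,452),(59,428),(410,253),(250,390)],(235,85),4)
sp=px([(192,494),(496,302),(14,140),(270,22),(432,234),(185,378),(318,117),(296,228)],(170,160),3)
def pts(u):
    o,r=plate(u); Rz=R.from_euler('z',u[2]); b=Rz.apply(base)+[u[0],u[1],0]
    q=r.apply(np.vstack([pl,[[0,-.066,.034]],R.from_euler('z',-u[3]).apply([[0,-.066,.048]])]))+o
    return b,q
def res(u,which="both"):
    b,q=pts(u); t=proj("top",np.vstack([b,q]))-tp; s=proj("side",np.vstack([b[:2],q]))-sp
    return np.concatenate({"both":[t,s],"top":[t],"side":[s]}[which]).ravel()
for w in("both","top","side"):
    f=least_squares(res,[.6,.1,0,1.6],args=(w,),loss="soft_l1"); print(w,f.x.round(4)); 
    print(res(f.x,w).reshape(-1,2).round(1).tolist())
ht=px([(585,72),(728,10),(778,150),(638,212)],(185,258),4,560); hs=px([(537,262),(716,332),(790,165)],(230,340),4,512)
pt=px([(592,130),(686,75)],(185,258),4,560); ps=px([(632,158),(668,47)],(230,340),4,512)
def h(u):
    return R.from_euler('z',u[2]).apply(np.array([[40,40,8],[40,-40,8],[-40,-40,8],[-40,40,8]])/1e3)+[u[0],u[1],0], \
      R.from_euler('z',u[3]).apply([[.026,0,.082],[-.026,0,.082]])+[u[0],u[1],0]
def resh(u,w="both"):
    b,p=h(u); t=[proj("top",b)-ht,proj("top",p)-pt]; s=[proj("side",b[[0,3,2]])[[0,1,2]]-hs,proj("side",p)-ps]
    return np.concatenate({"both":t+s,"top":t,"side":s}[w]).ravel()
for w in("both","top","side"):
    for y0 in (0.4,):
      f=least_squares(resh,[.4,.25,y0,y0+1.57],args=(w,),loss="soft_l1"); print("holder",w,f.x.round(4),f.cost); print(resh(f.x,w).reshape(-1,2).round(1).tolist())
E
python3 fit.py
```

```text
both [ 0.6668  0.0834 -0.0804  1.6387]
[[-1.0, -0.2], [0.0, -0.1], [0.7, -0.9], [-0.4, -0.8], [0.4, -0.4], [0.4, 0.2], [-0.8, 0.2], [-0.4, 0.1], [-0.6, 0.4], [0.4, 0.9], [0.6, -0.0], [-0.5, -0.8], [-0.4, 0.2], [1.1, -1.2], [-0.1, -0.3], [0.4, 0.2], [0.7, 0.0]]
top [ 0.6665  0.0831 -0.0785  1.6305]
[[-0.7, 0.0], [0.3, -0.0], [0.7, -0.9], [-0.4, -0.5], [0.5, -0.4], [0.6, 0.3], [-0.6, 0.5], [-0.2, 0.2], [-0.1, 0.6]]
side [ 0.6671  0.0836 -0.0821  1.65  ]
[[0.0, 0.9], [0.4, 0.1], [-0.7, -0.9], [-0.5, 0.2], [1.0, -1.2], [-0.4, -0.4], [0.3, 0.2], [0.1, 0.2]]
holder both [0.4076 0.2724 0.3852 2.1084] 5.885190116410284
[[-1.2, -1.0], [-0.9, -0.7], [0.8, 0.1], [-0.6, 0.2], [0.2, 0.5], [0.6, -0.4], [-1.5, -0.3], [-0.1, -0.4], [1.1, -0.9], [0.2, 1.7], [1.2, 0.7]]
holder top [0.4072 0.272  0.3819 2.0821] 2.113502205129821
[[-1.0, -0.9], [-0.6, -0.5], [1.0, 0.3], [-0.5, 0.3], [0.2, 0.4], [0.9, 0.1]]
holder side [0.4082 0.2727 0.3935 2.1347] 3.1687782077019806
[[-1.8, -0.2], [-0.2, -0.6], [0.6, -1.2], [0.2, 1.7], [0.3, 0.6]]
```

The crop confirms the grey/black T standing in the block at about (205,285) is the pin. The fits from the two cameras agree within 1 mm, with the unit at (0.667, 0.083), yaw -0.080, the dial at 1.64 rad, and the holder at (0.408, 0.272). Next I check that the arm can reach the poses.

```bash
cat >> geo.py <<'E'
U=[.6668,.0834,-.0804]; A0=1.639; PIN=np.array([.4076,.2724,.0]); PYAW=2.108
PO,PR=plate(U)
q=lambda r:r.as_quat()[[3,0,1,2]]
def tool(frame,yaw):            # tool z = -frame z, tool y at yaw in the frame's xy plane
    return frame*R.from_euler('z',yaw)*R.from_euler('x',180,degrees=True)
pp=lambda x,y,z:PO+PR.apply([x,y,z])
E
python3 - <<'E'
from geo import *
print(pp(0,0,.07),pp(0,-.066,.048))
# dial: bar along dial y => close along dial x; tool y after x180 is -frame y, so yaw s.t. -y -> dial x
for k in(0,1):
    for a in(A0,A0/2,0): 
        for z in (.053,.125):
            j=bot.solve_ik(pp(0,0,z),q(tool(PR,-a+np.pi/2+k*np.pi))); print("dial",k,a,z,None if j is None else np.round(j,2))
for k in(0,1):
    j=bot.solve_ik(PIN+[0,0,.066],q(tool(R.identity(),PYAW+k*np.pi))); print("pin",k,None if j is None else np.round(j,2))
    for y in(90,70,110):
        for z in(.058,.12):
            j=bot.solve_ik(pp(0,-.066,z),q(tool(PR,np.radians(y)+k*np.pi))); print("lock",k,y,z,None if j is None else np.round(j,2))
E
```

```text
[0.63731229 0.08577593 0.17344155] [0.64127917 0.01924241 0.15350277]
dial 0 1.639 0.053 [ 0.04  0.31 -0.54  0.29 -0.05 -2.96]
dial 0 1.639 0.125 [ 0.05  0.18 -0.52  0.44 -0.05 -2.96]
dial 0 0.8195 0.053 [ 0.04  0.31 -0.54  0.29 -0.05  2.5 ]
dial 0 0.8195 0.125 [ 0.05  0.18 -0.52  0.44 -0.05  2.51]
dial 0 0 0.053 [ 0.04  0.31 -0.54  0.29 -0.05  1.68]
dial 0 0 0.125 [ 0.05  0.18 -0.52  0.44 -0.05  1.69]
dial 1 1.639 0.053 [ 0.04  0.31 -0.54  0.29 -0.05  0.18]
dial 1 1.639 0.125 [ 0.05  0.18 -0.52  0.44 -0.05  0.19]
dial 1 0.8195 0.053 [ 0.04  0.31 -0.54  0.29 -0.05 -0.64]
dial 1 0.8195 0.125 [ 0.05  0.18 -0.52  0.44 -0.05 -0.63]
dial 1 0 0.053 [ 0.04  0.31 -0.54  0.29 -0.05 -1.46]
dial 1 0 0.125 [ 0.05  0.18 -0.52  0.44 -0.05 -1.45]
pin 0 [ 0.44  0.4  -0.56  0.6   0.    1.47]
lock 0 90 0.058 [-0.09  0.27 -0.57  0.28  0.    1.57]
lock 0 90 0.12 [-0.09  0.16 -0.56  0.42  0.    1.57]
lock 0 70 0.058 [-0.09  0.27 -0.57  0.28  0.    1.91]
lock 0 70 0.12 [-0.09  0.16 -0.56  0.42  0.    1.91]
lock 0 110 0.058 [-0.09  0.27 -0.57  0.28  0.    1.22]
lock 0 110 0.12 [-0.09  0.16 -0.56  0.42  0.    1.22]
pin 1 [ 0.44  0.4  -0.56  0.6   0.   -1.67]
lock 1 90 0.058 [-0.09  0.27 -0.57  0.28  0.   -1.58]
lock 1 90 0.12 [-0.09  0.16 -0.56  0.42  0.   -1.58]
lock 1 70 0.058 [-0.09  0.27 -0.57  0.28  0.   -1.23]
lock 1 70 0.12 [-0.09  0.16 -0.56  0.42  0.   -1.23]
lock 1 110 0.058 [-0.09  0.27 -0.57  0.28  0.   -1.93]
lock 1 110 0.12 [-0.09  0.16 -0.56  0.42  0.   -1.93]
```

```bash
python3 - <<'E'
from geo import *
import cv2
r=tool(PR,-A0+1.5*np.pi)
bot.move_pose([.38,.27,.27],q(tool(R.identity(),1.5*np.pi-A0)))
bot.move_pose(pp(0,0,.15),q(r))
hit=bot.move_linear(pp(0,0,.055),speed=.08,until_force=8)
print(hit,bot.read_position()-pp(0,0,.055))
bot.set_gripper(0.0,grasp_force=50)
print(bot.read_gripper_width(),bot.read_finger_force(),bot.read_ft_force(),bot.read_moment(),bot.read_joint_efforts(),bot.read_clock())
cv2.imwrite("pics/side1.png",bot.camera("side")[130:340,140:380][:,:,::-1].repeat(2,0).repeat(2,1))
E
```

```text
False [2.57537878e-04 4.44841756e-05 6.48917926e-04]
0.18012472993710354 49.3049955368042 [-3.80116983 -4.57413134  3.62928773] [-0.55461756  0.68888211 -0.39358279] [  2.35901669 -40.15606999  25.65815628  -4.07151639   0.89768842
  -0.05575781] 5.1833
```

View pics/side1.png

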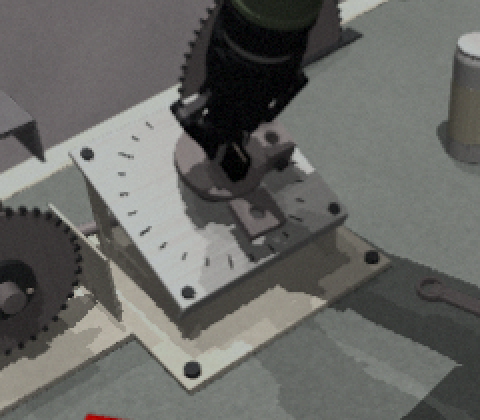

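The picture shows the fingers closed on the knob bar at crop pixel (235,160), with the ear at (258,213) free. The width of about 15–16 mm matches the bar. Now I turn it.

```bash
python3 - <<'E'
from geo import *
j=np.array(bot.read_joint_positions()); j0=j[5]; z=PR.apply([0,0,1])
t=0; 
for t in [.5,1.0,1.4,1.5,1.55,1.58,1.61,1.64,1.67,1.70,1.73]:
    g=j.copy(); g[5]=j0-t; bot.goto_joints(g)
    m=bot.read_moment()@z; e=bot.read_joint_efforts()[5]; a=bot.read_joint_positions()[5]
    print(t,round(j0-a,3),round(m,3),round(e,3),np.round(bot.read_ft_force(),1))
    if t>1.3 and abs(e)>1.0: break
print(bot.read_clock())
E
```

```text
0.5 0.498 0.028 0.086 [-0.   0.2  0.6]
1.0 0.997 0.069 0.077 [-0.9 -1.4  0.8]
1.4 1.397 0.115 0.062 [-1.  -0.9  1.1]
1.5 1.496 0.132 0.024 [-1.4 -0.8  0.9]
1.55 1.547 0.121 0.069 [-0.1 -0.6  1.4]
1.58 1.578 0.067 0.079 [-1.  -0.7  1. ]
1.61 1.609 0.064 0.094 [-1.7 -0.3  1.2]
1.64 1.639 0.11 0.094 [-1.9 -0.5  0.9]
1.67 1.667 -1.241 -1.243 [-2.   1.2  2.6]
8.3
```

```bash
python3 - <<'E'
from geo import *
import cv2
bot.wait(.3)
bot.set_gripper(.6)
bot.move_linear(pp(0,0,.15),speed=.15)
r=tool(R.identity(),PYAW+np.pi)
bot.move_pose(PIN+[0,0,.16],q(r))
bot.set_gripper(.5)
a=bot.camera("side")[130:340,140:380]; b=bot.camera("top")[85:225,235:375]
A=cv2.resize(a,None,fx=1.7,fy=1.7); B=cv2.resize(b,(380,380),interpolation=cv2.INTER_CUBIC)
H=np.zeros((380,800,3),np.uint8); H[:A.shape[0],:A.shape[1]]=A[:,:408]; H[:,420:]=B
cv2.imwrite("pics/c2.png",H[:,:,::-1]); print(bot.read_clock(),bot.read_ft_force())
E
```

```text
11.2333 [ 0.30214612  0.13133882 -0.40677697]
```

View pics/c2.png

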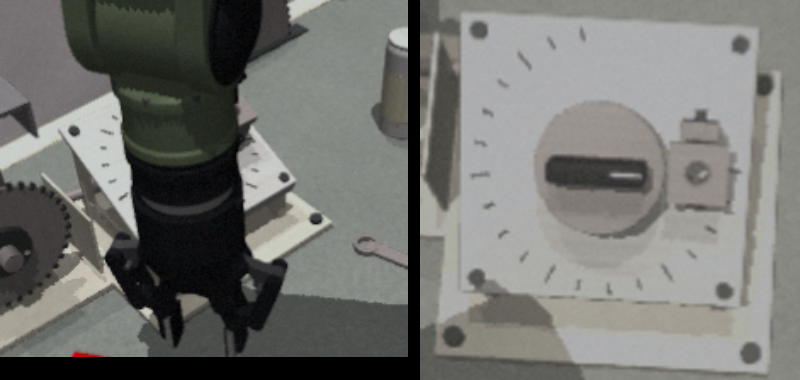

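The ear now stands against the stop, with its hole at crop (697,172), which is top pixel (337,148.4). Now the pin.

```bash
python3 - <<'E'
from geo import *
import cv2
print("lock px",proj("top",pp(0,-.066,.048)))
print("hit",bot.move_linear(PIN+[0,0,.066],speed=.08,until_force=8))
f0=bot.read_ft_force()
bot.set_gripper(0.0,grasp_force=80)
print(bot.read_gripper_width(),bot.read_finger_force(),np.round(bot.read_ft_force(),1),bot.read_position())
bot.move_linear(PIN+[0,0,.10],speed=.04)
print(np.round(bot.read_ft_force(),1),bot.read_gripper_width())
bot.move_linear(PIN+[0,0,.20],speed=.12)
print(np.round(bot.read_ft_force(),1),bot.read_gripper_width(),bot.read_clock())
a=bot.camera("side"); b=bot.camera("top")
cv2.imwrite("pics/s3.png",a[:,:,::-1]); cv2.imwrite("pics/t3.png",b[:,:,::-1])
p=proj("side",PIN+[0,0,.16])[0].astype(int); print(p)
x,y=max(p[0]-80,0),max(p[1]-60,0)
A=cv2.resize(a[y:y+140,x:x+160],(640,560),interpolation=cv2.INTER_CUBIC)
# expected pin origin and nose marks
for P in ([0,0,.19],[0,0,.144]):
    c=((proj("side",PIN+P)[0]-[x,y]+.5)*4-.5).astype(int); cv2.drawMarker(A,tuple(int(v) for v in c),(255,0,255),0,14,1)
cv2.imwrite("pics/c3.png",A[:,:,::-1])
E
```

```text
lock px [[336.67529507 148.62076257]]
hit False
0.148430683702483 78.06066757708322 [-1.9 -1.3  4.7] [0.40774702 0.27245423 0.06654983]
[ 0.1  0.4 -2.3] 0.1453147878726841
[-0.4 -0.  -1.8] 0.14598750058932639 14.9167
[261 334]
```

View pics/c3.png

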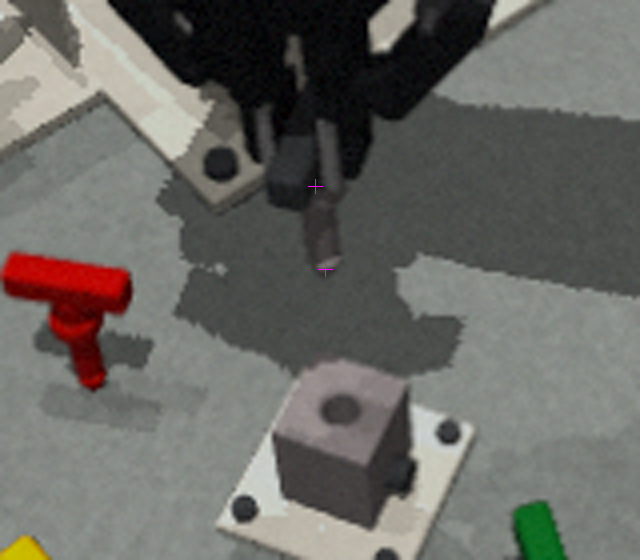

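The holder bore at (340,410) is empty and the pin is held with its nose at the expected (325,268). Next I insert it.

```bash
python3 - <<'E'
from geo import *
r=q(tool(PR,1.5*np.pi)); D=.0105
bot.move_pose([.48,.03,.29],r)
bot.move_pose(pp(0,-.066,.048+D+.065),r)
bot.wait(.2); print(np.round(bot.read_ft_force(),1))
h=bot.move_linear(pp(0,-.066,.048+D+.008),speed=.05,until_force=8)
e=PR.inv().apply(bot.read_position()-pp(0,-.066,.048+D)); print(h,np.round(e*1e3,2),np.round(PR.inv().apply(bot.read_ft_force()),1),bot.read_clock())
if not h:
    h=bot.move_linear(pp(0,-.066,.048+D-.003),speed=.02,until_force=15)
    e=PR.inv().apply(bot.read_position()-pp(0,-.066,.048+D)); print(h,np.round(e*1e3,2),np.round(PR.inv().apply(bot.read_ft_force()),1),bot.read_clock())
E
```

```text
[-0.9  0.1 -1.8]
False [0.29 0.01 8.25] [ 0.8  0.1 -0.9] 18.1833
True [0.16 0.   0.06] [ 0.  -0.1  6.9] 18.6417
```

```bash
python3 - <<'E'
from geo import *
import cv2
bot.set_gripper(.42)
print(np.round(bot.read_ft_force(),1))
bot.move_linear(pp(0,-.066,.16),speed=.12)
bot.move_pose([.42,-.02,.33],q(tool(R.identity(),1.5*np.pi)))
a=bot.camera("side")[150:290,150:330]; b=bot.camera("top")[95:205,270:370]
A=cv2.resize(a,None,fx=2.6,fy=2.6,interpolation=cv2.INTER_CUBIC); B=cv2.resize(b,None,fx=3.3,fy=3.3,interpolation=cv2.INTER_CUBIC)
for im,n,s,o,P in((A,"side",2.6,(150,150),None),(B,"top",3.3,(270,95),None)):
    for z in(.048,.082):
        c=(proj(n,pp(0,-.066,z))[0]-o)*s; cv2.drawMarker(im,tuple(int(v) for v in c),(255,0,255),0,10,1)
H=np.zeros((370,800,3),np.uint8); H[:A.shape[0],:A.shape[1]]=A; H[:B.shape[0],800-B.shape[1]:]=B
cv2.imwrite("pics/c4.png",H[:,:,::-1]); print(bot.read_clock(),bot.read_ft_force())
E
```

```text
[-0.5 -0.9 -0.9]
20.8667 [-0.13818746  0.31310871  0.53546139]
```

View pics/c4.png

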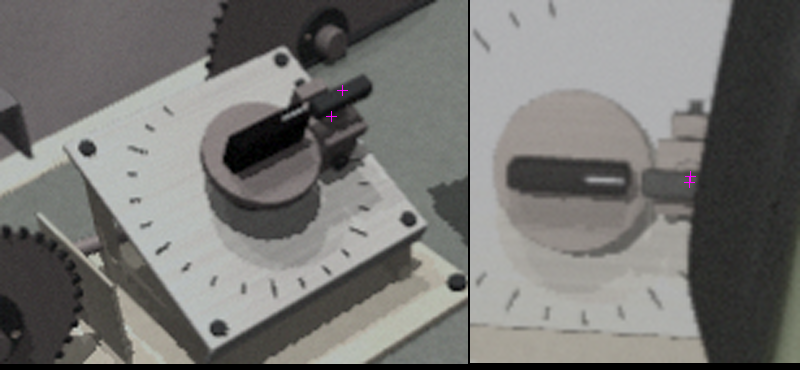

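The side crop shows the pin's handle from (312,105) to (370,83), centred on the predicted point (343,90), with the collar on the ear at (331,117). The gripper is clear.

```bash
python3 -c "
from cell import bot
print(bot.close_job())"
```

```text
the job is handed in; nothing more can be done
None
```

The dial was turned back against its zero stop, the grey pin was pushed through the ear into the bush until the collar stopped at the home height (within 0.1 mm by the arm's position), and it was released; the job was handed in after about 21 s of the 72 s allowed, but no verdict was returned.

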